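# Wedge the flat-topped setting post into its bench holder

### The job

Take the flat-topped rivet setting post, start the narrow end of its dovetailed foot in the wide mouth of the bench holder's tapered way, and slide it along until it wedges tight and stays gripped when you let go, with a firm push of about 15 N. Do not ram it: never load the rails with more than 45 N. Leave the pointed post, the jar and the mallet where they are.

Things in the scene. Friction and masses are not known exactly. Their poses are not given: they have to be found in the camera images.
- post_mid (a point): flat-topped setting post, loose plain steel, 0.36 to 0.54 kg, 80 mm high: round stem 26 mm in diameter on a 13 mm high dovetailed foot. Point on the stem's axis 40 mm above the underside; x along the foot to its NARROW end (which enters the way first), z up. Stands on a mat whose top is 2 mm above the work surface, narrow end within 40 degrees of +y
- post: the same post; origin at the centre of the foot's underside, same axes. Foot 70 mm long (x = -35 to 35), at the underside 51.7 mm wide at the wide end and 44.3 mm at the narrow end (each side tapers 3 degrees); flanks lean in 20 degrees from vertical towards the top. A small lug sticks out 10 mm behind the wide end
- spare_mid (a point): the other post, not wanted: same foot and stem, but the stem's top narrows to a blunt point. Point on its axis 40 mm above the underside. It stands on the mat 100 mm or more from the flat-topped one; which of the two is nearer the robot varies
- spare: the same pointed post; origin at the centre of the foot's underside
- holder: fixed bench holder: grey plate 250 x 120 x 12 mm lying on the mat, with two aluminium rails. Origin at the centre of its underside; x along the way from the wide mouth to the narrow end, within 25 degrees of +y; z up. Rails from x = -35 to 110 mm, up to 17 mm above the plate with their screws, outer faces at y = -55 and 55 mm. A low wall stands beyond; the foot wedges well before it
- way_mouth (a point): middle of the way's mouth on the plate's upper face (holder x = -35, y = 0, z = 12 mm), axes as the holder. Here the way is 52 to 57 mm wide at its floor, so the foot's narrow end enters with 3 to 7 mm to spare each side. Before it, x = -125 to -35 mm, the plate is a bare apron to set the foot down on, but for 4 mm high bolt heads at x = -115, y = -50 and 50 mm
- rail: fixed rail, -y side; origin and axes as the holder. Inner faces match the foot's flanks. The +y rail is a sprung gib (4 N preload, 20 N/mm, 0.4 mm travel) set up to 2.2 mm in or out, unmeasured: the post wedges somewhere at holder x = 8 to 58 mm. Resistance grows over 2 to 5 mm, then is rigid. Friction 0.13 to 0.18, self-locking. A tight grip can hold the foot off a rail: last push best with loosened fingers. 15 N loads a rail with 10 to 30 N
- jar: small amber glass jar with a white lid, 56 mm in diameter, 70 mm high, standing on the mat beyond the work; origin at the centre of its underside
- mallet: wooden mallet about 240 mm long, lying on the mat to the robot's left
There are look-alikes about, which are no part of the job. Leave any blue, green or turquoise look-alike of the post alone.

How it is judged:
By the outcome, as a careful person would: the job done as asked, in the order asked, and still so for the second after the job is handed in, with the robot touching nothing.
It also fails if it takes over 70 s, if anything falls off the work surface, if the arm or the gripper's body presses on something with over 40 N, if the wrist force passes 120 N, or if a joint passes its speed limit or range.

### The arm

A 6-joint arm with a two-finger parallel gripper is mounted at the origin on the work surface. World frame = base frame: x ahead of the robot, y to its left, z up, the work surface at z = 0. Lengths are in m, angles in rad, forces in N, time in s.
With the tool pointing down it reaches from about 0.375 to 0.975 m from the base axis. Payload 3.8 kg.
Tool frame: the origin (TCP) lies at the very end of the fingers, on their centre line; the grasp point (between the pads) lies 19 mm behind it; z points along the fingers, y is the direction in which the jaws open and shut (so a half turn about z gives the same grasp; the last joint's range is limited). The gripper opens to 85 mm and grips with 20 to 120 N. Pads are 22 mm wide; open, the fingers measure 114 mm over their backs; the gripper's body (76 mm by 85 mm) begins 54 mm behind the grasp point. The pads swing forward as they close: fully open they stand 13 mm farther back than shut.
Start: joints at [1.157, 0.264, 1.604, -0, 1.274, -0.037], TCP at [0.248, 0.628, 0.21] pointing down, gripper open.
Joint ranges: [-2.63, 2.63], [-0.94, 2.18], [0.31, 2.57], [-1.31, 4.45], [0, 2.66], [-2.55, 2.55]. Speed limits (rad/s): [2.57, 2.57, 3.14, 3.14, 3.14, 3.14].

### API

Orientations are given as a 3x3 rotation matrix whose columns are the frame's x, y, z axes.
In Python, from workcell import telemetry, vision, job, models gives the robot as it stands.
- The arm moves only by the tool carry_out, never from a script. Its arguments are lists of equal length, an entry for each row: "travel": the shift along the world's x, y, z in mm, a list of three; "yaw": the turn about the world's z in rad. In form: {"travel": [[dx, dy, dz], ...], "yaw": [yaw, ...]}. A call has 1 to 12 rows; each row is the pose to reach, as a shift and turn from the pose commanded when the call began; what a row does not reach only later rows make up. A row lasts 1/12 s, in which the tool goes at most 41.7 mm and 7.16 degrees, less where a joint would pass 70% of its speed; a pose out of reach is approached as far as the arm can. A call with a gripper value outside its range is refused whole. "fingers" is the gripper command: -1 is fully open, 1 is shut, values between are in proportion, set as the call begins (left out, the last holds). The fingers move at their own pace and stop on an object; the grip force is fixed at half the most. Time passes only in rows, so rows that repeat a pose let the fingers close. It gives the time, the measured TCP pose, the force and the opening at its end, in the units of the state.
- telemetry.read_state(): the state, without advancing time (a new reading comes with each control period).
- vision.capture(name): name is "scene" or "top" or "wrist"; returns a dict with "image" (480x640x3 uint8, red, green, blue), "fx", "fy", "cx", "cy" (pixels), "T" (4x4, takes a point from camera to world coordinates). Camera axes: x right, y up, looking along -z (the intrinsics and any distortion apply to the point x, -y, -z); pixel columns grow to the right and rows downward; lengths in m; the calibration is good to about 2 mm. A picture is of the moment at which its call begins. There is no depth.
- job.finish_job(): hands the job in, once; it reports no verdict.
Trained networks look in the newest picture that a camera, given by its name, has taken for a name from the list of things; names that differ only in an ending like _2 or _b are one class to them, and where a whole thing is asked for, a point or a joint stands for the part that bears it (a point fixed in the world has none). Each returns a list of dicts, best first, with "conf" (0 to 1); they miss things now and then, are a little off and sometimes report something else, mostly with a low value. They report only what shows in the picture. A call takes as long as a camera call. They do not tell look-alikes from the thing itself.
- models.cut_out(camera, target): "region" (480x640 bool, what is visible of it) and "centre" ([column, row] in pixels, amid what is visible of it).
The state is a dict: "clock": time; "joint_positions": joint angles; "joint_velocities": joint speeds; "tau": joint torques, N m; "position": TCP position; "eef_rot": TCP orientation; "ft_force": force on the tool from outside, world axes, zero at the start; "torque": the same for the moment, N m; "gripper_width": finger opening in m.
Only numpy, scipy, OpenCV 4.12 (cv2) and the standard library are available. Lean on these libraries where they do the work, as an engineer would, in place of code of your own. Each camera call takes 0.05 s, during which the arm holds its last target. There are 200 camera calls.

## Working session

There is one attempt and no reset: what is moved stays moved. The work goes in short steps, Python scripts to look and compute and a tool call to move; the robot and the scene stay as the last step left them, time stands still between calls to the robot, and variables do not carry over. Pictures are saved under pics/ and viewed, about 8 in all and at most 12, crops included, and the job is handed in when it is done.

Besides the shell and the picture viewer there is one more tool, called after ">>>" as name([rows], argument=value, ...), one row to a line, values as JSON. carry_out: Moves the arm, as the interface text tells. Its arguments: {"type":"object","properties":{"travel":{"type":"array","items":{"type":"array","items":{"type":"number"}}},"yaw":{"type":"array","items":{"type":"number"}},"fingers":{"type":"number"}},"required":["travel","yaw"]}

```bash
mkdir -p pics; cat > h.py <<'E'
import numpy as np, cv2
from workcell import telemetry, vision, job, models
def ray(c,u,v):
    T=np.array(c["T"]); d=np.array([(u-c["cx"])/c["fx"],-(v-c["cy"])/c["fy"],-1.0])
    return T[:3,3],T[:3,:3]@d
def at_z(c,u,v,z):
    o,d=ray(c,u,v); return o+d*(z-o[2])/d[2]
def proj(c,p):
    T=np.array(c["T"]); q=T[:3,:3].T@(np.array(p)-T[:3,3]); return np.array([c["cx"]+c["fx"]*q[0]/-q[2],c["cy"]+c["fy"]*-q[1]/-q[2]])
def save(c,n,crop=None,s=1):
    im=cv2.cvtColor(np.asarray(c["image"]),cv2.COLOR_RGB2BGR)
    if crop: x0,y0,x1,y1=crop; im=im[y0:y1,x0:x1]
    cv2.imwrite("pics/"+n,cv2.resize(im,None,fx=s,fy=s,interpolation=cv2.INTER_CUBIC))
E
python3 - <<'E'
from h import *
for n in ["scene","top","wrist"]:
    c=vision.capture(n); save(c,n+"0.png"); print(n,[k for k in c],np.round(c["T"],3).tolist(),c["fx"],c["cx"],c["cy"])
    for t in ["post_mid","post","spare","holder","way_mouth","jar","mallet"]:
        for r in models.cut_out(n,t)[:4]: print(n,t,round(r["conf"],2),np.round(r["centre"]),r["region"].sum(),np.round(at_z(c,*r["centre"],0.042),3))
s=telemetry.read_state(); print(s["position"],s["ft_force"],s["gripper_width"],s["clock"],np.round(s["eef_rot"],3).tolist())
E
```

```text
scene ['image', 'fx', 'fy', 'cx', 'cy', 'T'] [[0.722, -0.439, 0.535, 1.113], [0.692, 0.447, -0.567, -0.5], [0.01, 0.779, 0.626, 0.651], [0.0, 0.0, 0.0, 1.0]] 441.2041734164133 314.92060684371774 238.7017915032717
scene post_mid 0.98 [213. 241.] 714 [ 0.44  -0.11   0.042]
scene post_mid 0.91 [209. 361.] 1449 [ 0.69  -0.3    0.042]
scene post_mid 0.91 [325. 272.] 832 [ 0.681 -0.012  0.042]
scene post_mid 0.88 [239. 311.] 1006 [ 0.639 -0.198  0.042]
scene post 0.79 [240. 306.] 1049 [ 0.632 -0.19   0.042]
scene post 0.67 [161. 324.] 1146 [ 0.566 -0.314  0.042]
scene post 0.63 [208. 364.] 1530 [ 0.694 -0.304  0.042]
scene post 0.63 [329. 276.] 1030 [ 0.694 -0.014  0.042]
scene spare 0.61 [172. 270.] 810 [ 0.456 -0.223  0.042]
scene holder 0.82 [298. 232.] 2353 [0.549 0.041 0.042]
scene way_mouth 0.88 [300. 232.] 2359 [0.552 0.046 0.042]
scene jar 0.57 [335. 329.] 1321 [ 0.794 -0.107  0.042]
scene mallet 0.97 [346. 167.] 869 [0.435 0.341 0.042]
top ['image', 'fx', 'fy', 'cx', 'cy', 'T'] [[0.03, 0.996, -0.088, 0.492], [-0.999, 0.028, -0.021, 0.04], [-0.018, 0.089, 0.996, 1.317], [0.0, 0.0, 
[... 603 characters left out ...]
2]
top way_mouth 0.77 [307. 283.] 3413 [0.512 0.074 0.042]
top jar 0.55 [387. 162.] 573 [ 0.793 -0.102  0.042]
top mallet 0.81 [180. 317.] 1545 [0.427 0.357 0.042]
wrist ['image', 'fx', 'fy', 'cx', 'cy', 'T'] [[0.369, -0.895, -0.253, 0.184], [0.93, 0.355, 0.1, 0.654], [0.0, -0.272, 0.962, 0.375], [0.0, 0.0, 0.0, 1.0]] 336.78656376374306 317.7341857221567 234.89309627430885
wrist holder 0.95 [116. 458.] 1243 [0.451 0.274 0.042]
wrist way_mouth 0.64 [115. 458.] 1287 [0.449 0.273 0.042]
wrist mallet 0.95 [105. 340.] 807 [0.298 0.351 0.042]
[0.24836932 0.62765223 0.21028528] [ 0.64795244  0.1320623  -0.387647  ] 0.08500522324000036 1.2 [[-0.93, 0.368, 0.0], [0.368, 0.93, 0.0], [-0.0, 0.0, -1.0]]
```

View pics/scene0.png

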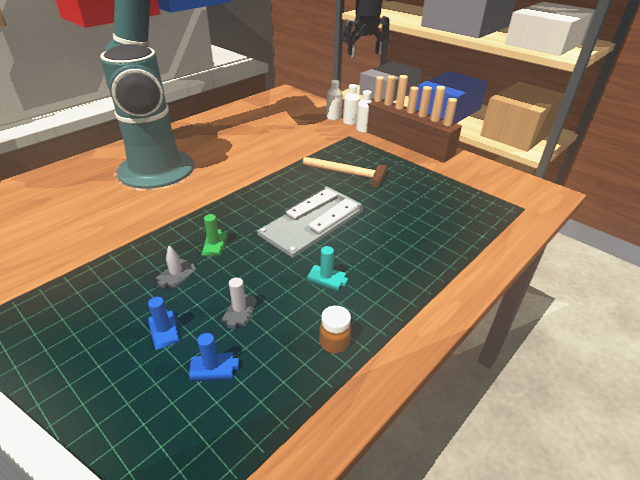

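View pics/top0.png

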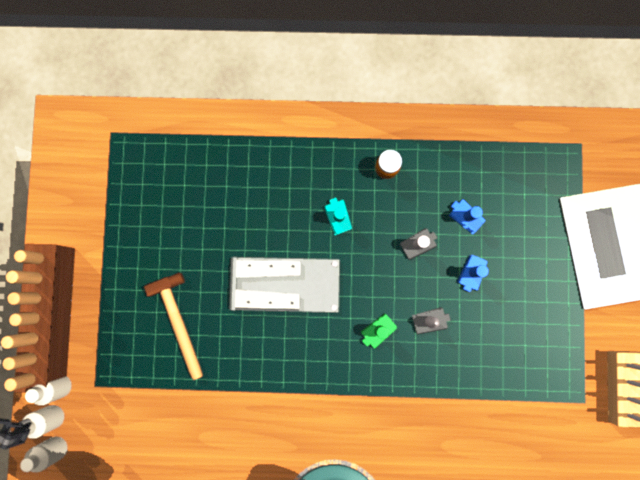

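Scene view: the grey candidates are the cylinder-topped post at about (238,300), top (420,242), and the pointed one at about (172,268), top (430,320). The green, turquoise and blue posts are look-alikes. The flat-topped grey post fits the description, so I'll confirm it in an enlarged crop.

```bash
python3 - <<'E'
from h import *
a=cv2.imread("pics/scene0.png")[235:345,130:280]; b=cv2.imread("pics/top0.png")[205:345,375:475]
a=cv2.resize(a,None,fx=2.6,fy=2.6); b=cv2.resize(b,None,fx=3.6,fy=3.6)
H=max(a.shape[0],b.shape[0]); p=lambda i:cv2.copyMakeBorder(i,0,H-i.shape[0],0,0,0)
cv2.imwrite("pics/crop1.png",np.hstack([p(a),p(b)]))
E
```

```text
(no output)
```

View pics/crop1.png

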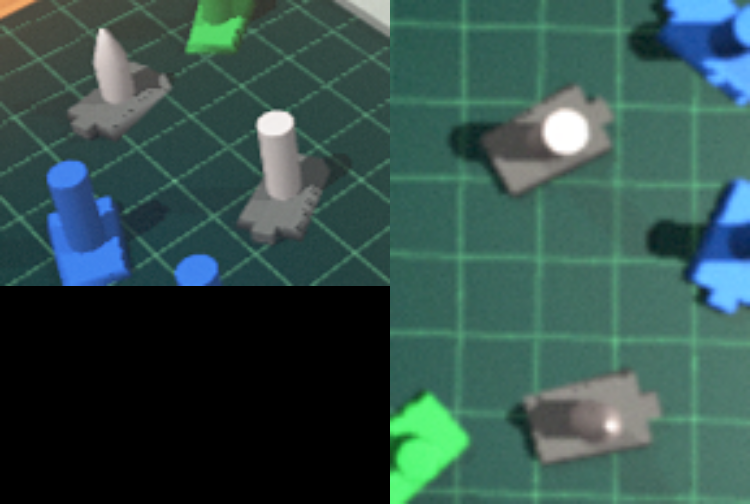

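>>> carry_out([
  [35,-75,0],
  [70,-150,0],
  [105,-225,0],
  [135,-300,0],
  [170,-375,0],
  [200,-450,0],
  [235,-525,0],
  [270,-600,0],
  [305,-680,0],
  [330,-740,0],
  [345,-780,0],
  [350,-800,0],
], yaw=[0,0,0,0,0,0,0,0,0,0,0,0])

```text
clock: 2.2
position: [0.4528, 0.1693, 0.2108]
eef_rot: [[-0.93, 0.368, 0.001], [0.368, 0.93, 0.0], [-0.001, 0.001, -1.0]]
ft_force: [0.8, 1.1, 0.4]
gripper_width: 0.0855
```

>>> carry_out([
  [10,-30,0],
  [20,-60,0],
  [30,-100,0],
  [50,-140,0],
  [70,-180,0],
  [90,-220,0],
  [110,-260,0],
  [130,-300,0],
  [150,-340,0],
  [150,-380,0],
  [150,-380,0],
  [150,-380,0],
], yaw=[0,0,0,0,0,0,0,0,0,0,0,0])

```text
clock: 3.2
position: [0.6025, -0.2129, 0.2099]
eef_rot: [[-0.928, 0.372, -0.0], [0.372, 0.928, -0.001], [-0.0, -0.001, -1.0]]
ft_force: [1.3, -0.1, 0.3]
gripper_width: 0.0851
```

The crop confirms it: the flat white disc top is at top (420,242), with its lug pointing right and up, so the narrow end faces +y/-x. The pointed post is at (430,320). Next is the close measurement from the wrist.

```bash
python3 - <<'E'
from h import *
c=vision.capture("wrist"); save(c,"wrist1.png")
for t in ["post","post_mid"]:
  for r in models.cut_out("wrist",t)[:4]: print(t,round(r["conf"],2),np.round(r["centre"]),r["region"].sum(),np.round(at_z(c,*r["centre"],0.042),3))
E
```

```text
post 0.97 [349. 201.] 3013 [ 0.605 -0.18   0.042]
post 0.95 [535. 190.] 4071 [ 0.663 -0.005  0.042]
post 0.71 [220. 192.] 3363 [ 0.549 -0.295  0.042]
post 0.57 [360.   5.] 333 [ 0.449 -0.111  0.042]
post_mid 0.88 [350. 202.] 3085 [ 0.606 -0.179  0.042]
post_mid 0.86 [217. 194.] 3479 [ 0.55  -0.298  0.042]
post_mid 0.83 [535. 192.] 4232 [ 0.665 -0.006  0.042]
post_mid 0.67 [355.   6.] 343 [ 0.448 -0.115  0.042]
```

View pics/wrist1.png

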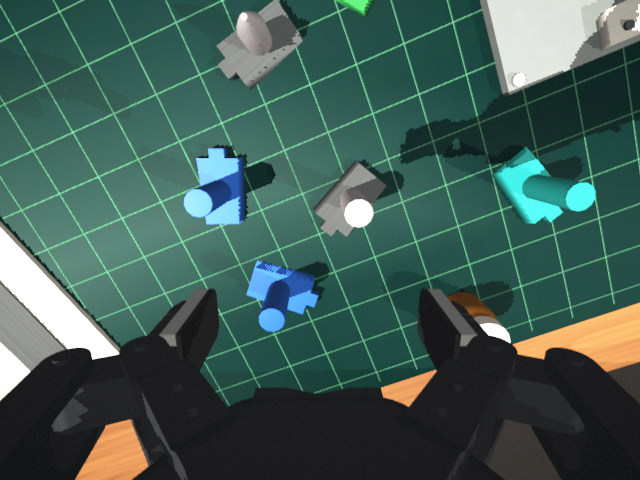

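Wrist view: the flat post's foot is at (350,200), its stem top at (358,213), and its narrow end points to the upper right. I'll fit silhouettes for accurate poses.

```bash
cat >> h.py <<'E'
from scipy.optimize import minimize
def Rz(a): return np.array([[np.cos(a),-np.sin(a),0],[np.sin(a),np.cos(a),0],[0,0,1]])
t=13*np.tan(np.radians(20))
def cyl(r,z0,z1): return [[r*np.cos(a),r*np.sin(a),z] for z in (z0,z1) for a in np.linspace(0,2*np.pi,40)]
POST=[np.array(q)/1000 for q in ([[-35,25.85,0],[-35,-25.85,0],[35,22.15,0],[35,-22.15,0],[-35,25.85-t,13],[-35,t-25.85,13],[35,22.15-t,13],[35,t-22.15,13]],
  [[-45,8,0],[-45,-8,0],[-35,8,0],[-35,-8,0],[-45,8,8],[-45,-8,8],[-35,8,8],[-35,-8,8]], cyl(13,0,80))]
HOLD=[np.array([[x,y,z] for x in(-125,125) for y in(-60,60) for z in(0,12)])/1000,np.array([[x,y,z] for x in(-35,110) for y in(-55,-28) for z in(12,27)])/1000,np.array([[x,y,z] for x in(-35,110) for y in(28,55) for z in(12,27)])/1000]
def sil(c,parts,p,z):
    m=np.zeros((1920,2560),np.uint8)
    for q in parts:
        w=q@Rz(p[2]).T+[p[0],p[1],z]
        uv=np.array([proj(c,v) for v in w])*4+1.5
        cv2.fillConvexPoly(m,cv2.convexHull(np.round(uv).astype(np.int32)),1)
    return cv2.resize(m.astype(np.float32),(640,480),interpolation=cv2.INTER_AREA)
def fit(obs,parts,p0,z):
    def cost(p):
        k=0
        for c,m in obs:
            s=sil(c,parts,p,z); k+=1-np.minimum(s,m).sum()/np.maximum(s,m).sum()
        return k
    S=np.array([[0,0,0],[.01,0,0],[0,.01,0],[0,0,.2]])
    r=minimize(cost,p0,method="Nelder-Mead",options=dict(initial_simplex=np.array(p0)+S,xatol=1e-4,fatol=1e-4,maxfev=150))
    return r.x,r.fun
def mask(cam,t,c,near,z):
    rs=models.cut_out(cam,t); rs=[r for r in rs if np.linalg.norm(at_z(c,*r["centre"],z)[:2]-near)<.04]
    return rs[0]["region"].astype(np.float32)
E
python3 - <<'E'
from h import *
cw=vision.capture("wrist"); mw=mask("wrist","post",cw,[.605,-.18],.042)
ct=vision.capture("top"); mt=mask("top","post",ct,[.61,-.178],.042)
for o in ([(cw,mw)],[(ct,mt)],[(cw,mw),(ct,mt)]): print(fit(o,POST,[.61,-.18,2.1],.002))
try:
  mh=mask("top","holder",ct,[.509,.074],.042); print(fit([(ct,mh)],HOLD,[.51,.07,1.57],.002))
except Exception as e: print(e)
cs=vision.capture("scene"); ms=mask("scene","holder",cs,[.55,.04],.042); print(fit([(cs,ms)],HOLD,[.51,.07,1.57],.002), fit([(cs,ms),(ct,mh)],HOLD,[.51,.07,1.57],.002))
E
```

```text
(array([ 0.60958801, -0.17639914,  2.11173844]), np.float64(0.03242415189743042))
(array([ 0.61000579, -0.17865132,  2.08870935]), np.float64(0.07104319334030151))
(array([ 0.60955519, -0.17685304,  2.11201585]), np.float64(0.1235995888710022))
(array([0.50968272, 0.1264857 , 1.56303445]), np.float64(0.3942863345146179))
(array([0.5080399 , 0.12929499, 1.57084496]), np.float64(0.41594135761260986)) (array([0.50928726, 0.12772735, 1.56180534]), np.float64(0.8178964257240295))
```

Post pose is (0.610,-0.177), heading 2.11 rad. The holder masks cover only part of it, so I'll measure it from close by later. Moving to grasp with the jaws along the foot's axis.

>>> carry_out([
  [1,3,0],
  [2,7,0],
  [3,12,-5],
  [4,16,-15],
  [5,20,-30],
  [6,24,-40],
  [7,28,-50],
  [7,32,-60],
  [7,36,-70],
  [7,36,-80],
  [7,36,-80],
  [7,36,-80],
], yaw=[0.1,0.2,0.3,0.4,0.5,0.6,0.7,0.8,0.9,0.92,0.92,0.92])

```text
clock: 4.7
position: [0.6087, -0.1726, 0.1296]
eef_rot: [[-0.857, -0.515, -0.002], [-0.515, 0.857, 0.0], [0.001, 0.001, -1.0]]
ft_force: [0.2, 0.9, 0.1]
gripper_width: 0.0853
```

```bash
python3 - <<'E'
from h import *
s=telemetry.read_state(); print(s["position"],np.arctan2(s["eef_rot"][1][1],s["eef_rot"][0][1]),s["joint_positions"])
c=vision.capture("wrist"); save(c,"wrist2.png")
m=mask("wrist","post",c,[.61,-.177],.042); print(fit([(c,m)],POST,[.61,-.177,2.11],.002))
E
```

```text
[ 0.60873824 -0.17259366  0.12956963] 2.1120560935037602 [-3.15562416e-01  2.46292453e-01  1.77950204e+00 -1.46955173e-04
  1.11733524e+00 -2.42755462e+00]
(array([ 0.60981842, -0.17664368,  2.09894801]), np.float64(0.02511078119277954))
```

>>> carry_out([
  [1,-4,-10],
  [1,-4,-22],
  [1,-4,-34],
  [1,-4,-46],
  [1,-4,-58],
  [1,-4,-70],
  [1,-4,-82],
  [1,-4,-92],
  [1,-4,-100],
  [1,-4,-105],
  [1,-4,-105],
  [1,-4,-105],
], yaw=[-0.005,-0.005,-0.005,-0.005,-0.005,-0.005,-0.005,-0.005,-0.005,-0.005,-0.005,-0.005])

```text
clock: 5.8
position: [0.6103, -0.1768, 0.0251]
eef_rot: [[-0.859, -0.513, -0.0], [-0.513, 0.859, 0.0], [0.0, 0.0, -1.0]]
ft_force: [0.0, -0.8, -0.0]
gripper_width: 0.0857
```

>>> carry_out([
  [0,0,0],
  [0,0,0],
  [0,0,0],
  [0,0,0],
  [0,0,0],
  [0,0,0],
  [0,0,0],
  [0,0,0],
  [0,0,0],
  [0,0,0],
  [0,0,0],
  [0,0,0],
], yaw=[0,0,0,0,0,0,0,0,0,0,0,0], fingers=1)

```text
clock: 6.8
position: [0.6107, -0.1769, 0.0259]
eef_rot: [[-0.859, -0.513, 0.001], [-0.513, 0.859, -0.0], [-0.001, -0.001, -1.0]]
ft_force: [-1.3, 1.5, 6.0]
gripper_width: 0.0244
```

>>> carry_out([
  [0,0,10],
  [0,0,25],
  [0,0,45],
  [0,0,65],
  [0,0,85],
  [0,0,100],
  [-10,20,100],
  [-25,50,100],
  [-40,80,100],
  [-55,110,100],
  [-70,140,100],
  [-80,160,100],
], yaw=[0,0,0,0,0,0,-0.08,-0.16,-0.24,-0.32,-0.4,-0.48])

```text
clock: 7.8
position: [0.5266, -0.0145, 0.1235]
eef_rot: [[-0.998, -0.055, -0.005], [-0.055, 0.999, 0.001], [0.005, 0.001, -1.0]]
ft_force: [0.1, 0.0, -4.9]
gripper_width: 0.0246
```

>>> carry_out([
  [-10,20,0],
  [-18,32,0],
  [-20,37,0],
  [-20,37,0],
  [-20,37,0],
  [-20,37,0],
], yaw=[-0.06,-0.06,-0.06,-0.06,-0.06,-0.06])

```text
clock: 8.3
position: [0.511, 0.0192, 0.1254]
eef_rot: [[-1.0, 0.002, 0.001], [0.002, 1.0, -0.001], [-0.001, -0.001, -1.0]]
ft_force: [0.2, -0.6, -5.1]
gripper_width: 0.0249
```

```bash
python3 - <<'E'
from h import *
s=telemetry.read_state(); print(s["position"],np.arctan2(s["eef_rot"][1][1],s["eef_rot"][0][1]),s["ft_force"],s["gripper_width"])
c=vision.capture("wrist"); save(c,"wrist3.png")
np.save("T3.npy",c["T"])
m=mask("wrist","post",c,[.51,.02],.14); z=s["position"][2]-.0235
print(fit([(c,m)],POST,[s["position"][0],s["position"][1],1.57],z),z)
for r in models.cut_out("wrist","holder"): print(r["conf"],r["centre"],r["region"].sum())
E
```

```text
[0.51104183 0.0191994  0.12536495] 1.5690408452399567 [ 0.17305275 -0.56829607 -5.11237239] 0.02489025300834866
(array([0.50991942, 0.01994802, 1.56844612]), np.float64(0.10560417175292969)) 0.10186494680162558
0.75 [409.1, 214.4] 19923
```

View pics/wrist3.png

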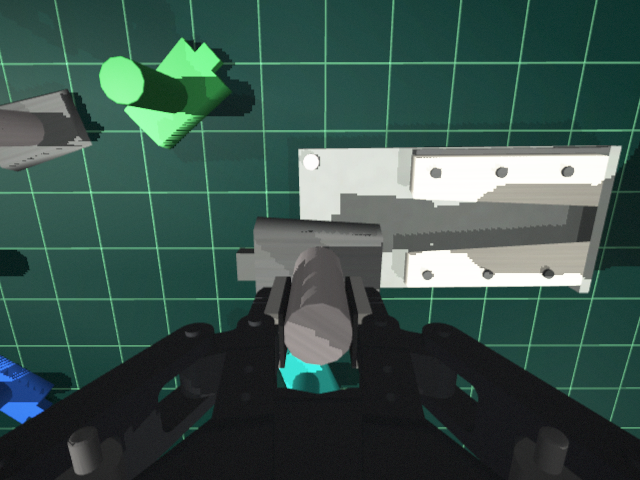

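Wrist view: the post is held upright with its foot at (255-380, 220-290) and narrow end to the right. The holder's left edge is at column 299, a bolt at (312,161), and the way mouth at columns 405-412. I'll enlarge it to get precise features.

```bash
python3 - <<'E'
import cv2
im=cv2.imread("pics/wrist3.png")[135:305,285:640]
im=cv2.resize(im,None,fx=2.25,fy=2.25,interpolation=cv2.INTER_CUBIC); cv2.imwrite("pics/crop3.png",im); print(im.shape)
E
```

```text
(382, 799, 3)
```

View pics/crop3.png

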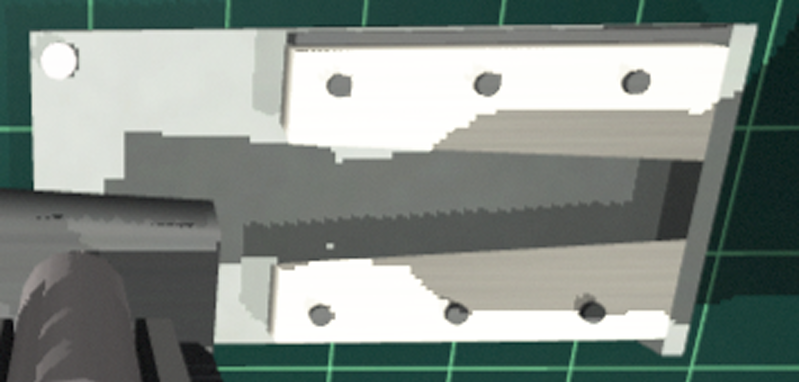

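```bash
python3 - <<'E'
from h import *
from scipy.optimize import least_squares
c=vision.capture("wrist")
P=[((30,31),(-125,60,12)),((58,61),(-115,50,16)),((289,46),(-35,55,0)),((272,340),(-35,-55,0)),((730,46),(110,55,0)),((665,338),(110,-55,0))]
px=np.array([p[0] for p in P])/2.25+[285,135]
def res(q,full=False):
    o=[]
    for (_,m),u in zip(P,px):
        m=np.array(m,float); 
        if m[2]==0: m[2]=12+q[3]
        w=Rz(q[2])@(m/1000)+[q[0],q[1],.002]; o.append(proj(c,w)-u)
    return np.ravel(o)
r=least_squares(res,[.51,.12,1.57,15]); print(r.x,np.round(res(r.x).reshape(-1,2),1).tolist())
q=r.x
for n,u in [("gib floor mouth",(285,145)),("gib floor far",(703,160)),("fix top inner mouth",(274,264)),("fix top inner far",(688,240))]:
    z=.014 if "floor" in n else .014+q[3]/1000
    w=at_z(c,u[0]/2.25+285,u[1]/2.25+135,z); print(n,np.round((Rz(q[2]).T@(w-[q[0],q[1],0]))*1000,1))
s=telemetry.read_state()
for dx in(-78,-20,0): print(dx,Rz(q[2])@[dx/1000,0,0]+[q[0],q[1],0])
m=mask("wrist","post",c,[.51,.02],.14)
# ignore region hidden by fingers: fit only on rows above 300, foot z
y0=s["position"]
print(y0)
def foot(p,z): return sil(c,POST[:2],p,z)
m2=m.copy(); m2[285:]=0
def cost(p):
    a=sil(c,POST,p[:3],p[3]); a[285:]=0; return 1-np.minimum(a,m2).sum()/np.maximum(a,m2).sum()
rr=minimize(cost,[.51,.02,1.568,.102],method="Nelder-Mead",options=dict(initial_simplex=np.array([.51,.02,1.568,.102])+np.vstack([np.zeros(4),np.diag([.005,.005,.05,.005])]),maxfev=250)); print(rr.x,rr.fun)
E
```

```text
[ 0.50807929  0.1299256   1.57725752 14.10815985] [[-0.4, -0.0], [-0.1, -0.3], [2.5, -0.6], [1.1, 2.3], [-1.4, -2.6], [-1.8, 1.6]]
gib floor mouth [-32.1  18.5  14. ]
gib floor far [122.7  11.3  14. ]
fix top inner mouth [-37.1 -22.8  28.1]
fix top inner far [111.7 -15.1  28.1]
-78 [0.50858326 0.05192723 0.        ]
-20 [0.50820851 0.10992602 0.        ]
0 [0.50807929 0.1299256  0.        ]
[0.51074828 0.0193639  0.1252651 ]
[0.50939565 0.01951632 1.55979237 0.1042558 ] 0.052832186222076416
```

>>> carry_out([
  [0,8,-4],
  [0,18,-10],
  [0,28,-20],
  [0,32,-32],
  [0,32,-44],
  [0,32,-56],
  [0,32,-66],
  [0,32,-74],
  [0,32,-79],
  [0,32,-81],
  [0,32,-82],
  [0,32,-82],
], yaw=[0.012,0.012,0.012,0.012,0.012,0.012,0.012,0.012,0.012,0.012,0.012,0.012])

```text
clock: 9.55
position: [0.5107, 0.052, 0.0435]
eef_rot: [[-1.0, -0.01, 0.001], [-0.01, 1.0, 0.0], [-0.001, -0.0, -1.0]]
ft_force: [0.4, 0.5, -4.9]
gripper_width: 0.0244
```

```bash
python3 - <<'E'
from h import *
s=telemetry.read_state(); print(s["position"],np.arctan2(s["eef_rot"][1][1],s["eef_rot"][0][1]),s["ft_force"],s["gripper_width"])
c=vision.capture("wrist"); save(c,"wrist4.png",(200,100,600,340),2)
E
```

```text
[0.51068935 0.05199413 0.04348097] 1.5806576239103385 [ 0.43074573  0.50568931 -4.88933212] 0.024437302892862337
```

View pics/wrist4.png

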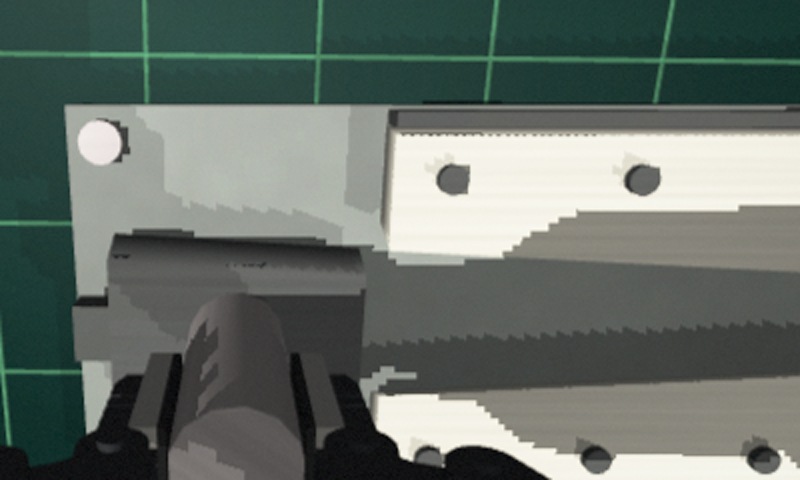

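```bash
python3 - <<'E'
from h import *
c=vision.capture("wrist"); q=[.50808,.12993,1.57726]
for n,u,z in [("gib top inner",(394,228),.028),("fix top inner",(387,297.5),.028),("foot under corner",(381,225),.020),("foot top corner",(381,247),.033),("plate corner",(232.5,152.5),.014),("bolt",(250,170.5),.018),("gib rail outer",(395,164),.028),("foot rear under",(256,217.5),.020),("foot rear top",(254,240),.033)]:
    w=at_z(c,*u,z); print(n,np.round((Rz(q[2]).T@(w-[q[0],q[1],0]))*1000,1))
E
```

```text
gib top inner [-35.   19.6  28. ]
fix top inner [-36.4 -22.6  28. ]
foot under corner [-40.7  19.3  20. ]
foot top corner [-42.6  10.2  33. ]
plate corner [-125.1   59.5   14. ]
bolt [-115.    49.9   18. ]
gib rail outer [-36.7  54.3  28. ]
foot rear under [-112.5   23.5   20. ]
foot rear top [-111.8   14.    33. ]
```

>>> carry_out([
  [-0.5,0,-2],
  [-0.5,0,-4],
  [-0.5,0,-5],
  [-0.5,0,-5.5],
  [-0.5,0,-6],
  [-0.5,0,-6],
], yaw=[0,0,0,0,0,0])

```text
clock: 10.15
position: [0.5102, 0.0522, 0.0379]
eef_rot: [[-1.0, -0.01, 0.001], [-0.01, 1.0, 0.0], [-0.001, 0.0, -1.0]]
ft_force: [-1.8, -0.6, 1.4]
gripper_width: 0.0248
```

>>> carry_out([
  [0,3,0.3],
  [0,7,0.3],
  [0,11,0.3],
  [0,15,0.3],
  [0,19,0.3],
  [-0.1,23,0.3],
  [-0.2,27,0.3],
  [-0.2,31,0.3],
  [-0.2,35,0.3],
  [-0.2,38,0.3],
  [-0.2,40,0.3],
  [-0.2,40,0.3],
], yaw=[0,0,0,0,0,0,0,0,0,0,0,0])

```text
clock: 11.15
position: [0.51, 0.0928, 0.0379]
eef_rot: [[-1.0, -0.01, 0.001], [-0.01, 1.0, 0.001], [-0.001, 0.001, -1.0]]
ft_force: [-0.5, 1.3, 3.9]
gripper_width: 0.0244
```

>>> carry_out([
  [0,2,0],
  [0,4,0],
  [0,6,0],
  [0,8,0],
  [0,10,0],
  [0,12,0],
  [0,14,0],
  [-0.1,16,0],
  [-0.1,18,0],
  [-0.1,20,0],
  [-0.2,22,0],
  [-0.2,23,0],
], yaw=[0,0,0,0,0,0,0,0,0,0,0,0])

```text
clock: 12.15
position: [0.5098, 0.1152, 0.0379]
eef_rot: [[-1.0, -0.01, 0.001], [-0.01, 1.0, -0.0], [-0.001, -0.0, -1.0]]
ft_force: [0.4, -4.4, 5.4]
gripper_width: 0.0246
```

>>> carry_out([
  [0,0,0],
  [0,0,0],
  [0,0,0.5],
  [0,0,1],
  [0,0,1],
  [0,2,1],
  [0,3,1],
  [0,4,1],
  [0,5,1],
], yaw=[0,0,0,0,0,0,0,0,0], fingers=0.2)

```text
clock: 12.9
position: [0.5094, 0.1201, 0.0386]
eef_rot: [[-1.0, -0.01, -0.0], [-0.01, 1.0, -0.0], [0.0, -0.0, -1.0]]
ft_force: [0.5, -1.8, -0.3]
gripper_width: 0.0341
```

>>> carry_out([
  [0,1,0],
  [0,2,0],
  [0,3,0],
  [0,4,0],
  [0,5,0],
  [0,6,0],
  [0,7,0],
  [0,8,0],
], yaw=[0,0,0,0,0,0,0,0])

```text
clock: 13.57
position: [0.5094, 0.1282, 0.0386]
eef_rot: [[-1.0, -0.01, -0.0], [-0.01, 1.0, -0.0], [0.0, -0.0, -1.0]]
ft_force: [0.7, -1.7, 0.3]
gripper_width: 0.0341
```

>>> carry_out([
  [0,0.7,0],
  [0,1.4,0],
  [0,2.1,0],
  [0,2.8,0],
  [0,3.5,0],
  [0,4,0],
  [0,4.5,0],
  [0,5,0],
], yaw=[0,0,0,0,0,0,0,0])

```text
clock: 14.23
position: [0.5094, 0.1332, 0.0386]
eef_rot: [[-1.0, -0.01, -0.0], [-0.01, 1.0, -0.0], [0.0, -0.0, -1.0]]
ft_force: [0.0, -1.3, 0.5]
gripper_width: 0.0338
```

>>> carry_out([
  [0,0.5,0],
  [0,1,0],
  [0,1.5,0],
  [0,2,0],
  [0,2.5,0],
  [0,3,0],
  [0,3.5,0],
  [0,4,0],
], yaw=[0,0,0,0,0,0,0,0])

```text
clock: 14.9
position: [0.5094, 0.1372, 0.0386]
eef_rot: [[-1.0, -0.01, -0.0], [-0.01, 1.0, -0.0], [0.0, -0.0, -1.0]]
ft_force: [0.3, -1.2, 0.1]
gripper_width: 0.0342
```

```bash
python3 - <<'E'
from h import *
c=vision.capture("wrist"); save(c,"wrist5.png",(200,140,600,440),2)
E
```

```text
(no output)
```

View pics/wrist5.png

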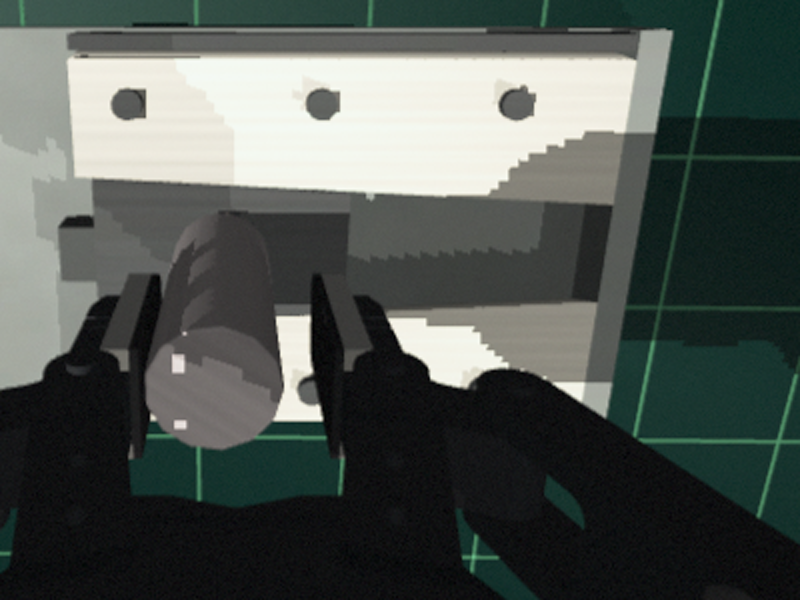

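The post is in the way with the rear pad against the stem, and it isn't wedged yet (fy about -1.2 N). Continuing.

>>> carry_out([
  [0,0.5,0],
  [0,1,0],
  [0,1.5,0],
  [0,2,0],
  [0,2.5,0],
  [0,3,0],
  [0,3.5,0],
  [0,4,0],
], yaw=[0,0,0,0,0,0,0,0])

```text
clock: 15.62
position: [0.5094, 0.1412, 0.0386]
eef_rot: [[-1.0, -0.01, -0.0], [-0.01, 1.0, 0.0], [0.0, 0.0, -1.0]]
ft_force: [0.5, -2.8, -0.4]
gripper_width: 0.0341
```

>>> carry_out([
  [0,0.5,0],
  [0,1,0],
  [0,1.5,0],
  [0,2,0],
  [0,2.5,0],
  [0,3,0],
], yaw=[0,0,0,0,0,0])

```text
clock: 16.12
position: [0.5093, 0.1441, 0.0386]
eef_rot: [[-1.0, -0.01, -0.0], [-0.01, 1.0, -0.0], [0.0, -0.0, -1.0]]
ft_force: [0.1, -2.9, 1.0]
gripper_width: 0.0343
```

>>> carry_out([
  [0,0.5,0],
  [0,1,0],
  [0,1.5,0],
  [0,2,0],
  [0,2.5,0],
  [0,3,0],
], yaw=[0,0,0,0,0,0])

```text
clock: 16.62
position: [0.5092, 0.1471, 0.0386]
eef_rot: [[-1.0, -0.01, -0.0], [-0.01, 1.0, -0.0], [0.0, -0.0, -1.0]]
ft_force: [-1.3, -2.3, 1.7]
gripper_width: 0.0343
```

>>> carry_out([
  [0,0.5,0],
  [0,1,0],
  [0,1.5,0],
  [0,2,0],
  [0,2.5,0],
  [0,3,0],
], yaw=[0,0,0,0,0,0])

```text
clock: 17.12
position: [0.5092, 0.1501, 0.0385]
eef_rot: [[-1.0, -0.01, -0.0], [-0.01, 1.0, -0.0], [0.0, -0.0, -1.0]]
ft_force: [-1.8, -3.3, 1.4]
gripper_width: 0.0342
```

>>> carry_out([
  [0,0.5,0],
  [0,1,0],
  [0,1.5,0],
  [0,2,0],
  [0,2.5,0],
  [0,3,0],
], yaw=[0,0,0,0,0,0])

```text
clock: 17.62
position: [0.5093, 0.1532, 0.0385]
eef_rot: [[-1.0, -0.01, -0.0], [-0.01, 1.0, -0.0], [0.0, -0.0, -1.0]]
ft_force: [-2.6, -3.8, 1.5]
gripper_width: 0.0345
```

>>> carry_out([
  [-0.2,0.5,0],
  [-0.4,1,0],
  [-0.5,1.5,0],
  [-0.5,2,0],
  [-0.5,2.5,0],
  [-0.5,3,0],
], yaw=[0,0,0,0,0,0])

```text
clock: 18.12
position: [0.5089, 0.1563, 0.0385]
eef_rot: [[-1.0, -0.01, 0.0], [-0.01, 1.0, 0.0], [-0.0, 0.0, -1.0]]
ft_force: [-0.9, -2.3, -0.3]
gripper_width: 0.0343
```

>>> carry_out([
  [0,0.5,0],
  [-0.1,1,0],
  [-0.1,1.5,0],
  [-0.1,2,0],
  [-0.2,2.5,0],
  [-0.2,3,0],
], yaw=[0,0,0,0,0,0])

```text
clock: 18.62
position: [0.5088, 0.1586, 0.0386]
eef_rot: [[-1.0, -0.011, 0.0], [-0.011, 1.0, -0.001], [-0.0, -0.001, -1.0]]
ft_force: [-0.7, -5.2, -0.7]
gripper_width: 0.0344
```

>>> carry_out([
  [0,0.4,0],
  [0,0.8,0],
  [0,1.2,0],
  [0,1.2,0],
], yaw=[0,0,0,0])

```text
clock: 18.95
position: [0.5088, 0.159, 0.0386]
eef_rot: [[-1.0, -0.011, -0.0], [-0.011, 1.0, -0.002], [0.0, -0.002, -1.0]]
ft_force: [-0.1, -7.7, -0.5]
gripper_width: 0.034
```

>>> carry_out([
  [0,0.5,0],
  [0,1,0],
  [0,1.5,0],
  [0,1.5,0],
], yaw=[0,0,0,0])

```text
clock: 19.28
position: [0.5087, 0.1597, 0.0387]
eef_rot: [[-1.0, -0.011, -0.0], [-0.011, 1.0, -0.004], [0.0, -0.004, -1.0]]
ft_force: [-0.6, -10.3, 1.9]
gripper_width: 0.0341
```

>>> carry_out([
  [0,0.5,0],
  [0,1,0],
  [0,1.5,0],
  [0,1.5,0],
], yaw=[0,0,0,0])

```text
clock: 19.62
position: [0.5086, 0.1604, 0.0387]
eef_rot: [[-1.0, -0.012, -0.001], [-0.012, 1.0, -0.005], [0.001, -0.005, -1.0]]
ft_force: [-0.9, -12.5, 2.3]
gripper_width: 0.0343
```

>>> carry_out([
  [0,0.5,0],
  [0,1,0],
  [0,1.5,0],
  [0,1.5,0],
], yaw=[0,0,0,0])

```text
clock: 19.95
position: [0.5086, 0.161, 0.0388]
eef_rot: [[-1.0, -0.012, -0.001], [-0.012, 1.0, -0.006], [0.001, -0.006, -1.0]]
ft_force: [-1.3, -16.3, 3.0]
gripper_width: 0.0343
```

>>> carry_out([
  [0,0.2,0],
  [0,0.2,0],
  [0,0.2,0],
  [0,0.2,0],
], yaw=[0,0,0,0])

```text
clock: 20.28
position: [0.5086, 0.161, 0.0387]
eef_rot: [[-1.0, -0.012, -0.001], [-0.012, 1.0, -0.007], [0.001, -0.007, -1.0]]
ft_force: [-1.3, -16.6, 3.2]
gripper_width: 0.0343
```

>>> carry_out([
  [0,-2,0],
  [0,-4,0],
  [0,-6,0],
  [0,-8,0],
  [0,-8,0],
  [0,-8,0],
], yaw=[0,0,0,0,0,0])

```text
clock: 20.78
position: [0.5091, 0.1575, 0.0389]
eef_rot: [[-1.0, -0.01, 0.001], [-0.01, 1.0, 0.001], [-0.001, 0.001, -1.0]]
ft_force: [-0.1, -0.2, 0.0]
gripper_width: 0.0343
```

>>> carry_out([
  [0,0,0],
  [0,0,0],
  [0,0,5],
  [0,0,15],
  [0,0,30],
  [0,0,45],
  [0,0,60],
  [0,0,80],
  [0,0,100],
  [0,0,115],
  [0,0,120],
  [0,0,120],
], yaw=[0,0,0,0,0,0,0,0,0,0,0,0], fingers=0)

```text
clock: 21.78
position: [0.5103, 0.1575, 0.1613]
eef_rot: [[-1.0, -0.01, 0.005], [-0.01, 1.0, 0.001], [-0.005, 0.001, -1.0]]
ft_force: [0.4, 0.0, 1.1]
gripper_width: 0.0429
```

```bash
python3 - <<'E'
from h import *
s=telemetry.read_state(); print(s["position"],s["ft_force"],s["gripper_width"])
c=vision.capture("wrist"); save(c,"wrist6.png",(120,60,620,435),1.5)
m=mask("wrist","post",c,[.509,.165],.042); print(m.sum(),fit([(c,m)],POST,[.509,.165,1.577],.014))
E
```

```text
[0.51034874 0.15754401 0.16129591] [0.37439417 0.02710881 1.05324452] 0.04290682440872162
3864.0 (array([0.50925086, 0.1566333 , 1.55419455]), np.float64(0.1627935767173767))
```

View pics/wrist6.png

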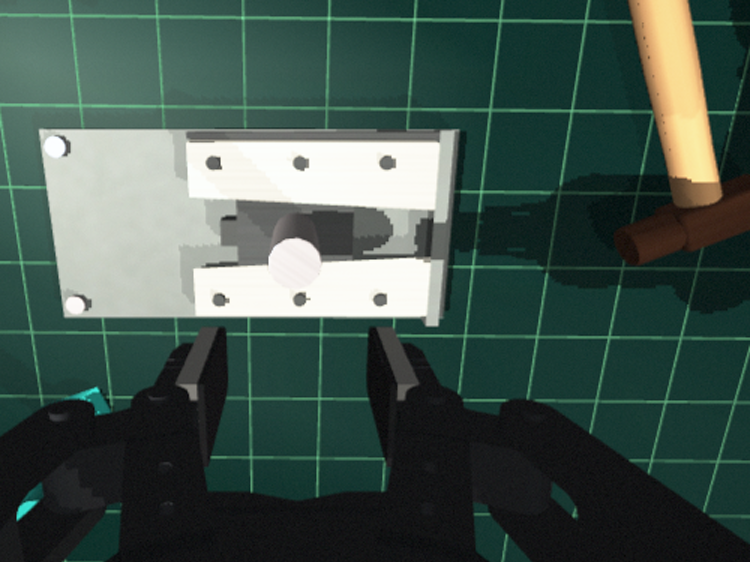

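```bash
python3 - <<'E'
from h import *
c=vision.capture("scene")
for t in ["spare","jar","mallet","post"]:
    print(t,[(round(r["conf"],2),np.round(r["centre"]).tolist()) for r in models.cut_out("scene",t)[:5]])
print(job.finish_job())
E
```

```text
spare [(0.9, [173.0, 270.0])]
jar [(0.6, [332.0, 331.0])]
mallet [(0.71, [348.0, 170.0])]
post [(0.84, [214.0, 240.0]), (0.77, [326.0, 276.0]), (0.69, [208.0, 360.0]), (0.6, [320.0, 205.0])]
the job is handed in; nothing more can be done
None
```

The flat-topped post is wedged in the holder's tapered way, and I've handed the job in at about 22 s on the clock. I gripped it by the stem, set it on the apron and started the narrow end in the mouth. For the last part I loosened the fingers and pushed with the rear one until the resistance built up.

- **Push:** the last push measured about 16.6 N along the way and held steady. It can't be read directly as a rail load, but it is well under the ramming limit by the figures you gave.
- **Position:** the post wedged at about holder x = 26 mm. After I let go and lifted clear, the last wrist picture showed it upright and in the same place, about 0.157 m in world y. The force reading was near zero as the fingers came away.
- **Other objects:** the pointed post, jar and mallet were within about 3 pixels of where they started in the scene camera. The look-alikes still detected were also unmoved, though one blue one did not show up in that last list. I did not move near it.
- **Checks that were weak or not done:** the final silhouette fit was poor, because the rails hide part of the foot. I compared it with the picture and the finger position, and all three agreed. I did not pull on the post to test the grip.

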